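Slide the rivet anvil plate home under its leaf spring

TASK

The anvil plate of the riveting jig stands raised on its sprung lifter bar at the loading end of the channel. With your fingertips press the plate down hard on its ribbed rubber pad and, still pressing, slide it along the channel under the forked leaf spring until its nose is home against the end stop and the brass lifter bar has sprung up behind its tail; then take your hand away. Only press and push the plate, never lift it out of the channel, and leave the screwdriver, small tray, hammer and oil can where they are.

Things in the scene. Friction and masses are not known exactly. Their poses are not given: they have to be found in the camera images.
- riveting_jig: Fixed jig: grey base 234 x 104 x 14 mm with two dark steel rails that form a channel 61 mm wide, floor 14 mm above the desk, rails 9 mm higher. Origin on the desk under the channel; x = feed direction, level along the channel to the end stop; y across; z up. A 9 mm high rear block at x = -100 mm closes the loading end. Nothing on the jig is more than 40 mm above the desk.
- anvil_plate: Loose aluminium slide in the channel, 110 (x) x 58 (y) x 12 (z) mm, 0.22 kg, oiled. Origin: centre of its underside; x = feed direction (nose +55 mm, tail -55 mm), z up. Starts raised on the lifter, origin 20 mm above the desk, and so cannot enter the spring; pressed down on the channel floor: 14 mm. Home: origin at x = +37 mm of the jig, after 69 to 77 mm of travel.
- pad (a point): The place to press: middle of the top of the black ribbed rubber pad (32 mm along the feed x 46 mm) on the tail half of the plate, 33 mm above the desk at the start, 27 mm when pressed down. About 10 to 15 N bring the plate flat on the floor; keep some 12 to 25 N on it while sliding.
- ledge (a point): Middle of the top of the thumb ledge, a bar 5 mm long and 46 mm wide across the plate just ahead of the rubber pad, 3 mm higher than the pad; a fingertip on the pad can push against it. 36 mm above the desk at the start.
- nose (a point): Middle of the anvil plate's front face (55 mm ahead of the plate's origin).
- stop_face (a point): Middle of the stop face at the end of the channel (x = +92 mm in the jig), 20 mm above the desk, which the nose must meet.
- spring_mouth (a point): Middle between the two upturned free ends of the forked leaf spring, x = +30 mm in the jig, 29 mm above the desk when free. The two arms (11 mm wide, 28 mm clear between) are lowest 14 mm beyond it: 23 mm above the desk; the plate pushes them up 3 mm, to about 8 N. Entering takes 8 N along the channel besides the friction of the press. With the plate home the mouth is 5 mm ahead of the ledge.
- leaf_spring (a joint): Bend of the leaf spring in rad: 0 free, about 0.05 when the plate is under it.
- lifter (a joint): How far the brass lifter bar in the channel floor is pushed down, in m: 0 = up, 6 mm above the floor; 0.006 = flush. Its spring gives 5 N at the top, 8.5 N flush. The bar (65 x 14 mm) lies from x = -86 to -20.5 mm in the jig and springs up when the plate is home, 2.5 mm behind its tail, locking it.
- screwdriver: Bystander: flat screwdriver with a yellow handle, 198 mm long, 23 mm thick, lying on the desk off the loading end of the jig, across its length; origin under its middle.
- rivet_tray: Bystander: small grey tray, 73 x 101 x 20 mm, off the stop end of the jig; origin at the middle of the underside.
- hammer: Bystander: small hammer with a wooden haft, 273 mm long, lying to the right; origin under its middle.
- oil_can: Bystander: slim white and red oil can, 38 mm across, 118 mm high, standing behind the jig to the right; origin at the middle of its underside.

How it is judged:
On the way:
1. the plate, held down on the channel floor by fingertips pressing on its top, passes under the leaf spring (contact force between the fingers and anvil_plate above 5 N and z of the grasp point in the frame of anvil_plate above 0.012 m and x of the grasp point in the frame of anvil_plate above -0.058 m and z of anvil_plate in the frame of riveting_jig below 0.0165 m and x of anvil_plate in the frame of riveting_jig between -0.012 and 0.033 m and value of joint leaf_spring above 0.03 rad), for 0.1 s.
At the end, for the whole second after the job is handed in: the plate lies flat on the channel floor (within 2.5 mm) and in line with the channel, its nose within 3 mm of the stop, the leaf spring pushed up and pressing on it, the lifter bar sprung up (within 1.5 mm) behind its tail, everything at rest (x of nose in the frame of stop_face above -0.003 m and z of anvil_plate in the frame of riveting_jig between 0.012 and 0.0165 m and angle between the x axis of anvil_plate and the x axis of riveting_jig, either way round below 0.06 rad and value of joint leaf_spring above 0.03 rad and value of joint lifter below 0.0015 m and linear speed of anvil_plate below 0.01 m/s); the robot touches nothing.
It fails at once if the plate is lifted or tipped out of the channel (z of anvil_plate in the frame of riveting_jig above 0.027 m or angle between anvil_plate's own z axis and vertical above 0.2 rad).
It fails at once if the screwdriver, small tray, hammer or oil can are pushed away or knocked over (distance of any of screwdriver, rivet_tray, hammer, oil_can from where it was at the start of the episode above 0.02 m or angle between oil_can's own z axis and vertical above 0.5 rad).
It also fails if it takes over 35 s, if anything falls off the work surface, if the arm or the gripper's body presses on something with over 40 N, if the wrist force passes 120 N, or if a joint passes its speed limit or range.

ROBOT

A 6-joint arm with a two-finger parallel gripper is mounted at the origin on a cart in front of the work surface, level with it; the furniture and walls round the work are solid. World frame = base frame: x ahead of the robot, y to its left, z up, the work surface at z = 0. Lengths are in m, angles in rad, forces in N, time in s.
With the tool pointing down it reaches from about 0.35 to 0.975 m from the base axis. Payload 4.9 kg.
Tool frame: the origin (TCP) lies at the very end of the fingers, on their centre line; the grasp point (between the pads) lies behind it (manip.grip_depth is the z of the grasp point in the tool frame, in m); z points along the fingers, y is the direction in which the jaws open and shut (so a half turn about z gives the same grasp; the last joint's range is limited). The gripper opens to 85 mm and grips with 20 to 120 N. Pads are 22 mm wide; open, the fingers measure 114 mm over their backs; the gripper's body (76 mm by 85 mm) begins 54 mm behind the grasp point. The pads swing forward as they close: fully open they stand 13 mm farther back than shut.
Start: joints at [1.217, 0.053, 1.613, -0, 1.476, -0.119], TCP at [0.145, 0.608, 0.231] pointing down, gripper open.
Joint ranges: [-3.01, 3.01], [-1.01, 2.22], [0.06, 2.58], [-1.02, 4.17], [0.09, 2.62], [-3.14, 3.14]. Speed limits (rad/s): [2.57, 2.57, 3.14, 3.14, 3.14, 3.14].

INTERFACE

Orientations are given as a unit quaternion [w, x, y, z].
In Python, from plant import state, optics, manip, silhouettes, place_of gives the robot as it stands. The module is installed in compiled form; this text tells all that it offers.
- The arm moves only by the tool jog_arm, never from a script. Its argument "increments" is a list of rows, each an object with "slide": the shift along the tool's x, y, z in mm, a list of three; "rotation": the turn, a rotation vector about the tool's x, y, z in degrees, a list of three. A call has 1 to 20 rows; each row shifts and turns the commanded pose from where the row before left it, along the tool's axes as they then stand; what a row does not reach is not made up. A row lasts 1/12 s, in which the tool goes at most 41.7 mm and 7.16 degrees, less where a joint would pass 70% of its speed; a pose out of reach is approached as far as the arm can. A call with a gripper value outside its range is refused whole. "fingers" is the opening, from 0 (shut) to 1 (fully open), set as the call begins (left out, the last holds). The fingers move at their own pace and stop on an object; the grip force is fixed at half the most. Time passes only in rows, so rows that do not move let the fingers close. It gives the time, the measured TCP pose, the force and the opening at its end, in the units of the state.
- state(): the state, without advancing time (a new reading comes with each control period).
- optics.grab_frame(name): name is "scene" or "top" or "wrist"; returns a dict with "frame" (384x512x3 uint8, blue, green, red), "camera_matrix" (3x3 intrinsics, pixels), "R" (3x3) and "t" (3): a world point X has camera coordinates R X + t. Camera axes: x right, y down, z forward; pixel columns grow to the right and rows downward; lengths in m; the calibration is good to about 2 mm. A picture is of the moment at which its call begins. There is no depth.
- manip.job_done(): hands the job in, once; it reports no verdict.
Trained networks look in the newest picture that a camera, given by its name, has taken for a name from the list of things; names that differ only in an ending like _2 or _b are one class to them, and where a whole thing is asked for, a point or a joint stands for the part that bears it (a point fixed in the world has none). Each returns a list of dicts, best first, with "score" (0 to 1); they miss things now and then, are a little off and sometimes report something else, mostly with a low value. They report only what shows in the picture. A call takes as long as a camera call.
- silhouettes(thing, camera): "mask" (384x512 bool, what is visible of it) and "bbox" ([left, top, right, bottom] in pixels, round what is visible of it).
- place_of(thing, camera): "uv" ([column, row] in pixels: a listed point, or the origin of a listed thing).
The state is a dict: "time": time; "joint_pos": joint angles; "joint_vel": joint speeds; "joint_efforts": joint torques, N m; "tool_pos": TCP position; "tool_rot": TCP orientation; "contact_force": force on the tool from outside, world axes, zero at the start; "ft_torque": the same for the moment, N m; "gripper_width": opening from 0.0 (shut) to 1.0 (fully open).
Only numpy, scipy, OpenCV 4.12 (cv2) and the standard library are available. Lean on these libraries where they do the work, as an engineer would, in place of code of your own. Each camera call takes 0.05 s, during which the arm holds its last target.

## Working session

There is one attempt and no reset: what is moved stays moved. The work goes in short steps, Python scripts to look and compute and a tool call to move; the robot and the scene stay as the last step left them, time stands still between calls to the robot, and variables do not carry over. Pictures are saved under pics/ and viewed, and the job is handed in when it is done.

Besides the shell and the picture viewer there is one more tool, called as a command line: name --argument value ..., lists and objects as JSON in quotes. jog_arm: Moves the arm, as the interface text tells. Its arguments: {"type":"object","properties":{"increments":{"type":"array","items":{"type":"object","properties":{"slide":{"type":"array","items":{"type":"number"}},"rotation":{"type":"array","items":{"type":"number"}}}}},"fingers":{"type":"number"}},"required":["increments"]}

```bash
mkdir -p pics; cat > h.py <<'E'
import numpy as np, cv2
from plant import state, optics, manip, silhouettes, place_of
def ray(f,uv):
    K=f["camera_matrix"];R=np.array(f["R"]);t=np.array(f["t"])
    p=cv2.undistortPoints(np.array([[uv]],float),np.array(K),None)[0,0]
    d=R.T@np.array([p[0],p[1],1]);return -R.T@t,d/np.linalg.norm(d)
def tri(rs):
    A=np.zeros((3,3));b=np.zeros(3)
    for o,d in rs:
        P=np.eye(3)-np.outer(d,d);A+=P;b+=P@o
    x=np.linalg.solve(A,b);return x,[np.linalg.norm((np.eye(3)-np.outer(d,d))@(x-o))*1000 for o,d in rs]
E
python3 - <<'E'
from h import *
np.set_printoptions(precision=4,suppress=True)
s=state();print(s["time"],s["tool_pos"],s["tool_rot"],s["contact_force"],manip.grip_depth)
F={}
for c in("scene","top","wrist"):
    F[c]=optics.grab_frame(c);cv2.imwrite(f"pics/a_{c}.png",F[c]["frame"])
    
for n in("pad","ledge","nose","stop_face","spring_mouth","anvil_plate","riveting_jig"):
    rs=[]
    for c in F:
        r=place_of(n,c)
        if r: print(n,c,[(np.round(q["uv"],1),round(q["score"],2)) for q in r[:2]]); rs.append(ray(F[c],r[0]["uv"]))
    if len(rs)>1: print("   ",*tri(rs))
E
```

```text
0.0 [0.1452 0.6073 0.23  ] [-0.0002  0.1171  0.9931 -0.001 ] [-0.32    0.1022 -0.5538] -0.0187
pad scene [(array([245.1, 211. ]), 0.82)]
pad top [(array([274.9, 213.9]), 0.76)]
    [ 0.4913 -0.1263  0.0307] [np.float64(9.183008362186326), np.float64(9.183008362186337)]
ledge scene [(array([244.5, 207.6]), 0.87)]
ledge top [(array([267.4, 211.4]), 0.85)]
    [ 0.5019 -0.1091  0.0238] [np.float64(5.414782327883423), np.float64(5.414782327883474)]
nose scene [(array([235. , 194.3]), 0.92)]
nose top [(array([239.4, 208. ]), 0.92)]
    [ 0.5194 -0.0406  0.0201] [np.float64(4.297640683397982), np.float64(4.297640683397904)]
stop_face scene [(array([222.8, 180.8]), 0.85)]
stop_face top [(array([214.3, 196.4]), 0.98), (array([180.4, 201.5]), 0.67)]
    [0.5474 0.0313 0.0153] [np.float64(1.69141174542685), np.float64(1.6914117454267883)]
spring_mouth scene [(array([226.4, 191.7]), 0.61)]
spring_mouth top [(array([236. , 203.8]), 0.48)]
    [ 0.5195 -0.023   0.0233] [np.float64(9.523298985107335), np.float64(9.523298985107466)]
anvil_plate scene [(array([239.9, 203.4]), 0.81)]
anvil_plate top [(array([260.7, 215.9]), 0.69)]
    [ 0.492  -0.0941  0.0378] [np.float64(0.7652853935867746), np.float64(0.7652853935868774)]
riveting_jig scene [(array([234.2, 206.3]), 0.8)]
riveting_jig top [(array([246.9, 209.1]), 0.85)]
    [ 0.5138 -0.0533 -0.0177] [np.float64(5.322081433827138), np.float64(5.322081433827086)]
```

```bash
python3 -c "
import cv2
a=cv2.imread('pics/a_scene.png');b=cv2.imread('pics/a_top.png')
cv2.imwrite('pics/b1.png',cv2.resize(a,(800,600)));cv2.imwrite('pics/b2.png',cv2.resize(b[140:290,150:350],(800,600),interpolation=2))"
```

```text
(no output)
```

View pics/b1.png

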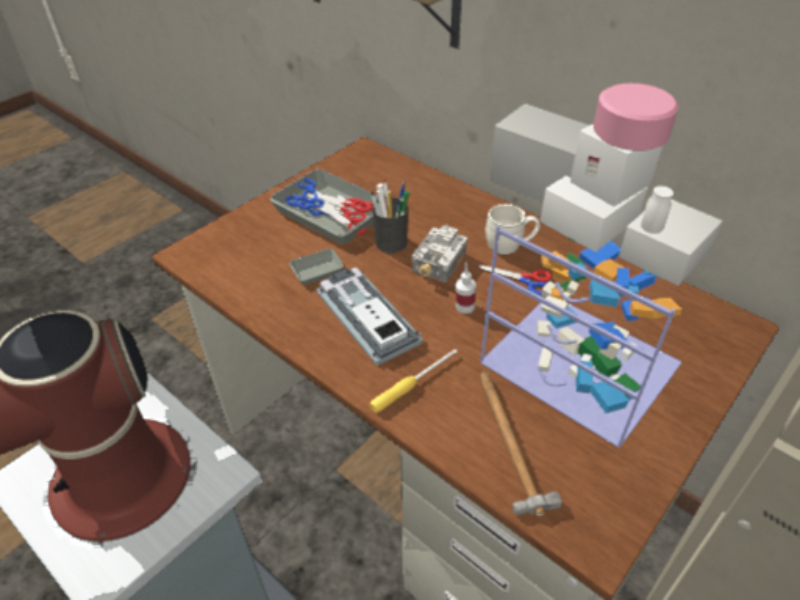

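View pics/b2.png

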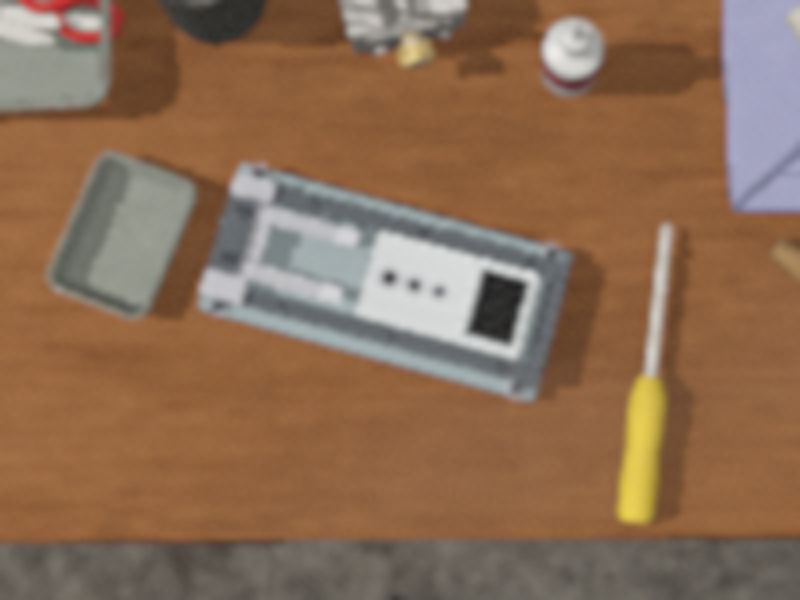

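View pics/a_top.png

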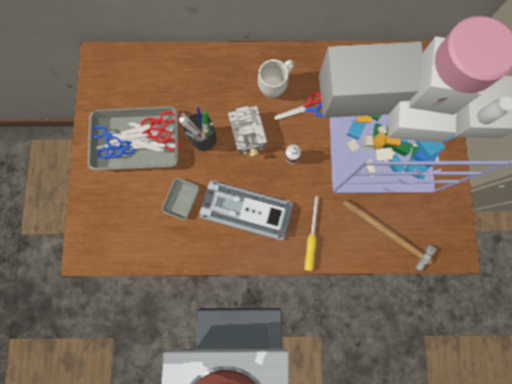

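View pics/a_wrist.png

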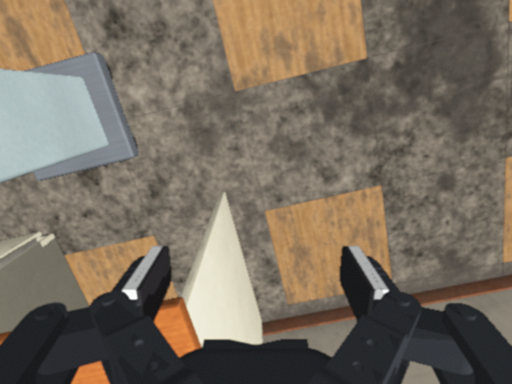

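```bash
python3 - <<'E'
from h import *
s=state();f=optics.grab_frame("wrist");R=np.array(f["R"]);c=-R.T@f["t"]
print(c-s["tool_pos"],R,f["camera_matrix"])
f=optics.grab_frame("top");print(-np.array(f["R"]).T@f["t"],f["camera_matrix"][0])
E
```

```text
[-0.07576904  0.01747034  0.14160136] [[ 2.31787856e-01  9.72766354e-01 -1.05661347e-04]
 [ 9.24827200e-01 -2.20331377e-01  3.10078593e-01]
 [ 3.01610742e-01 -7.19701706e-02 -9.50710921e-01]] [[293.89570067   0.         255.03447502]
 [  0.         293.89570067 190.42042406]
 [  0.           0.           1.        ]]
[ 0.38839625 -0.0906467   0.98050199] [362.2161247    0.         260.74864239]
```

jog_arm --increments '[{"slide": [-21, -25.6, 0]}, {"slide": [-21, -25.6, 0]}, {"slide": [-21, -25.6, 0]}, {"slide": [-21, -25.6, 0]}, {"slide": [-21, -25.6, 0]}, {"slide": [-21, -25.6, 0]}, {"slide": [-21, -25.6, 0]}, {"slide": [-21, -25.6, 0]}, {"slide": [-21, -25.6, 0]}, {"slide": [-21, -25.6, 0]}, {"slide": [-21, -25.6, 0]}, {"slide": [-21, -25.6, 0]}]' --fingers 0

```text
invalid input
```

jog_arm --increments '[{"slide": [-22.7, -26.5, 0]}, {"slide": [-22.7, -26.5, 0]}, {"slide": [-22.7, -26.5, 0]}, {"slide": [-22.7, -26.5, 0]}, {"slide": [-22.7, -26.5, 0]}, {"slide": [-22.7, -26.5, 0]}, {"slide": [-22.7, -26.5, 0]}, {"slide": [-22.7, -26.5, 0]}, {"slide": [-22.7, -26.5, 0]}, {"slide": [-22.7, -26.5, 0]}, {"slide": [0, 0, 0]}, {"slide": [0, 0, 0]}]'

```text
invalid input
```

jog_arm --increments '[{"slide": [-21, -26, 0], "rotation": [0, 0, 0]}, {"slide": [-21, -26, 0], "rotation": [0, 0, 0]}, {"slide": [-21, -26, 0], "rotation": [0, 0, 0]}, {"slide": [-21, -26, 0], "rotation": [0, 0, 0]}, {"slide": [-21, -26, 0], "rotation": [0, 0, 0]}, {"slide": [-21, -26, 0], "rotation": [0, 0, 0]}, {"slide": [-21, -26, 0], "rotation": [0, 0, 0]}, {"slide": [-21, -26, 0], "rotation": [0, 0, 0]}, {"slide": [-21, -26, 0], "rotation": [0, 0, 0]}, {"slide": [-21, -26, 0], "rotation": [0, 0, 0]}, {"slide": [-21, -26, 0], "rotation": [0, 0, 0]}, {"slide": [-21, -26, 0], "rotation": [0, 0, 0]}]' --fingers 0

```text
time: 2.3
tool_pos: [0.3182, 0.2444, 0.2316]
tool_rot: [0.0, 0.117, 0.993, 0.0]
contact_force: [-0.1, -0.2, -0.1]
gripper_width: -0.0
```

jog_arm --increments '[{"slide": [-22.7, -26.5, 0], "rotation": [0, 0, 0]}, {"slide": [-22.7, -26.5, 0], "rotation": [0, 0, 0]}, {"slide": [-22.7, -26.5, 0], "rotation": [0, 0, 0]}, {"slide": [-22.7, -26.5, 0], "rotation": [0, 0, 0]}, {"slide": [-22.7, -26.5, 0], "rotation": [0, 0, 0]}, {"slide": [-22.7, -26.5, 0], "rotation": [0, 0, 0]}, {"slide": [-22.7, -26.5, 0], "rotation": [0, 0, 0]}, {"slide": [-22.7, -26.5, 0], "rotation": [0, 0, 0]}, {"slide": [-22.7, -26.5, 0], "rotation": [0, 0, 0]}, {"slide": [-22.7, -26.5, 0], "rotation": [0, 0, 0]}, {"slide": [0, 0, 0], "rotation": [0, 0, 0]}, {"slide": [0, 0, 0], "rotation": [0, 0, 0]}]'

```text
time: 3.3
tool_pos: [0.4773, -0.0661, 0.2312]
tool_rot: [-0.0, 0.119, 0.993, 0.0]
contact_force: [-0.3, -0.1, -0.4]
gripper_width: -0.001
```

```bash
cat > m.py <<'E'
from h import *
import sys,pickle
np.set_printoptions(precision=4,suppress=True)
tag=sys.argv[1]
s=state();print(s["time"],s["tool_pos"],s["tool_rot"],s["contact_force"])
f=optics.grab_frame("wrist");cv2.imwrite(f"pics/{tag}.png",f["frame"])
Z=dict(pad=.033,ledge=.036,nose=.026,stop_face=.02,spring_mouth=.029,anvil_plate=.02,riveting_jig=0)
out={}
for n in Z:
    r=place_of(n,"wrist")
    if r:
        o,d=ray(f,r[0]["uv"]);out[n]=(o,d)
        print(n,np.round(r[0]["uv"],1),round(r[0]["score"],2),"at text z:",o+d*(Z[n]-o[2])/d[2])
pickle.dump(out,open(tag+".pkl","wb"))
E
python3 m.py w1
```

```text
3.3 [ 0.4773 -0.0661  0.2312] [-0.0004  0.1186  0.9929  0.0002] [-0.2572 -0.0603 -0.4374]
pad [234.9 186.5] 0.71 at text z: [ 0.4985 -0.0969  0.033 ]
ledge [226.9 185.5] 0.78 at text z: [ 0.4942 -0.1054  0.036 ]
nose [283.4 192.9] 0.81 at text z: [ 0.5227 -0.0413  0.026 ]
stop_face [339.2 189. ] 0.85 at text z: [0.5363 0.0282 0.02  ]
anvil_plate [238.2 187.7] 0.84 at text z: [ 0.5047 -0.0951  0.02  ]
riveting_jig [293.7 190.8] 0.74 at text z: [ 0.5321 -0.0268  0.    ]
```

View pics/w1.png

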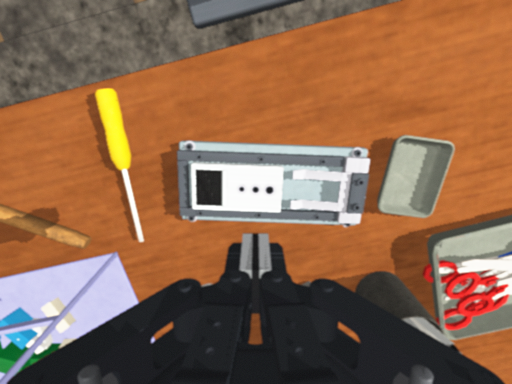

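jog_arm --increments '[{"slide": [0, -12, 25], "rotation": [0, 0, 0]}, {"slide": [0, -12, 25], "rotation": [0, 0, 0]}, {"slide": [0, -12, 25], "rotation": [0, 0, 0]}, {"slide": [0, 0, 0], "rotation": [0, 0, 0]}, {"slide": [0, 0, 0], "rotation": [0, 0, 0]}]'

```text
time: 4.12
tool_pos: [0.4676, -0.0992, 0.1551]
tool_rot: [-0.002, 0.117, 0.993, 0.001]
contact_force: [-0.0, -0.4, -0.0]
gripper_width: -0.002
```

```bash
cat > g.py <<'E'
from h import *
import sys,pickle
np.set_printoptions(precision=4,suppress=True)
tag=sys.argv[1]
s=state();print(s["time"],s["tool_pos"],s["tool_rot"])
f=optics.grab_frame("wrist");cv2.imwrite(f"pics/{tag}.png",f["frame"]);pickle.dump(f,open(tag+".f","wb"))
cv2.imwrite(f"pics/{tag}b.png",cv2.resize(f["frame"],(800,600),interpolation=2))
for n in("anvil_plate","riveting_jig"):
    r=silhouettes(n,"wrist")
    if r: print(n,r[0]["score"],r[0]["bbox"],cv2.minAreaRect(np.argwhere(r[0]["mask"])[:,::-1].astype(np.float32)))
E
python3 g.py w2
```

```text
4.1167 [ 0.4676 -0.0992  0.1551] [-0.0015  0.1174  0.9931  0.0006]
anvil_plate 0.84 [210.9, 180.0, 324.4, 244.4] ((267.63470458984375, 211.29583740234375), (115.10574340820312, 57.88901138305664), 2.0825655460357666)
riveting_jig 0.83 [194.9, 152.2, 437.0, 259.5] ((312.330810546875, 206.06781005859375), (241.31600952148438, 97.45169830322266), 2.121096611022949)
```

View pics/w2b.png

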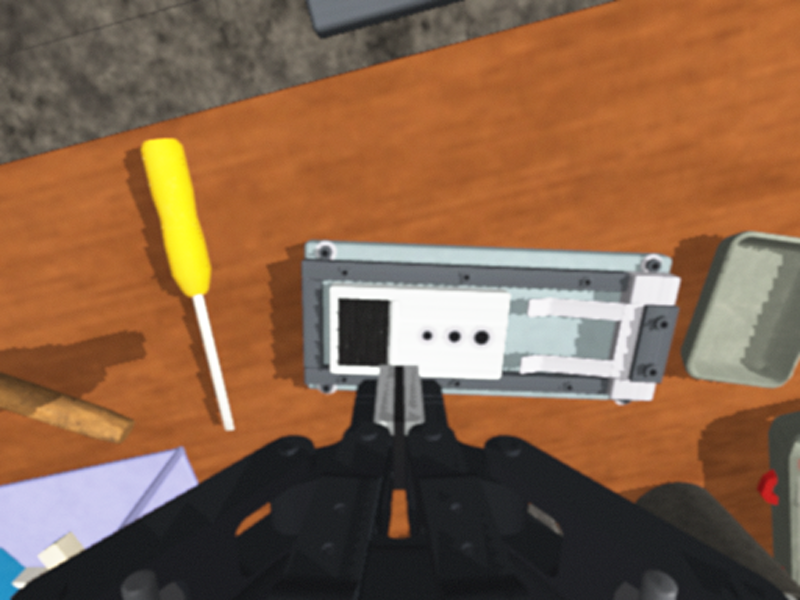

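```bash
python3 - <<'E'
from h import *
import pickle
np.set_printoptions(precision=4,suppress=True)
f2=pickle.load(open("w2.f","rb"));f1=optics.grab_frame("wrist")
# w1 calibration: same relative camera; rebuild from tool pose difference
from scipy.spatial.transform import Rotation as Ro
def q(w):return Ro.from_quat(w,scalar_first=True).as_matrix()
s=state();T2=(q(s["tool_rot"]),np.array(s["tool_pos"]))
T1=(q([-0.0004,0.1186,0.9929,0.0002]),np.array([0.4773,-0.0661,0.2312]))
R2=np.array(f2["R"]);c2=-R2.T@f2["t"]
rel=R2@T2[0];cl=T2[0].T@(c2-T2[1])
R1=rel@T1[0].T;c1=T1[1]+T1[0]@cl
fw1=dict(camera_matrix=f2["camera_matrix"],R=R1,t=-R1@c1)
def blob(im,lo,hi,roi,dark=True):
    x0,y0,x1,y1=roi;g=cv2.cvtColor(im,6)[y0:y1,x0:x1]
    m=((g<60) if dark else (g>215)).astype(np.uint8)
    n,l,st,ce=cv2.connectedComponentsWithStats(m);k=1+np.argmax(st[1:,4])
    pts=np.argwhere(l==k)[:,::-1].astype(np.float32)+[x0,y0]
    r=cv2.minAreaRect(pts.astype(np.float32));return r,cv2.boxPoints(r)
a=cv2.imread("pics/w1.png");b=cv2.imread("pics/w2.png")
pa=blob(a,0,0,(195,165,226,208));pb=blob(b,0,0,(212,185,254,240))
la=blob(a,0,0,(188,160,290,216),False);lb=blob(b,0,0,(205,175,330,246),False)
print(pa[0],pb[0],la[0],lb[0])
for n,u,v in(("pad",pa,pb),("plate",la,lb)):
    print(n,*tri([ray(fw1,u[0][0]),ray(f2,v[0][0])]))
    for f,w,z in((fw1,u,.033 if n=="pad" else .032),(f2,v,.033 if n=="pad" else .032)):
        P=[]
        for c in list(w[1])+[w[0][0]]:
            o,d=ray(f,c);P.append(o+d*(z-o[2])/d[2])
        P=np.array(P);e=[P[1]-P[0],P[2]-P[1]]
        print(" ",P[-1],[ (round(np.linalg.norm(k),4),round(np.degrees(np.arctan2(k[1],k[0])),2)) for k in e])
E
```

```text
((208.5, 187.5), (33.0, 23.0), 90.0) ((232.0, 212.5), (41.0, 30.0), 90.0) ((239.70201110839844, 187.44004821777344), (98.84510040283203, 46.074405670166016), 1.9091525077819824) ((268.0376892089844, 212.5206756591797), (116.10647583007812, 55.53586196899414), 2.2025980949401855)
pad [ 0.4828 -0.1231  0.0544] [np.float64(1.6934071680817986), np.float64(1.6934071680818472)]
  [ 0.4875 -0.1265  0.033 ] [(np.float64(0.0271), np.float64(76.33)), (np.float64(0.0414), np.float64(-15.72))]
  [ 0.4917 -0.1284  0.033 ] [(np.float64(0.0284), np.float64(76.55)), (np.float64(0.0427), np.float64(-13.91))]
plate [ 0.4971 -0.0921  0.0357] [np.float64(2.727574420497271), np.float64(2.727574420497348)]
  [ 0.4966 -0.0903  0.032 ] [(np.float64(0.058), np.float64(160.72)), (np.float64(0.1159), np.float64(74.38))]
  [ 0.5003 -0.0946  0.032 ] [(np.float64(0.058), np.float64(161.83)), (np.float64(0.1094), np.float64(74.26))]
```

```bash
python3 -c "
from h import *
print(np.round(state()['joint_pos'],3))
f=optics.grab_frame('top')
for u in((274.5,216.7),(264.5,213.5)):
    o,d=ray(f,u);print(o+d*(.033-o[2])/d[2])
"
```

```text
[-0.364 -0.251  2.018  0.     1.37  -1.701]
[ 0.49082514 -0.13081779  0.033     ]
[ 0.49942867 -0.10462441  0.033     ]
```

jog_arm --increments '[{"slide": [0, 0, 0], "rotation": [0, 0, -6.8]}, {"slide": [0, 0, 0], "rotation": [0, 0, -6.8]}, {"slide": [0, 0, 0], "rotation": [0, 0, -6.8]}, {"slide": [0, 0, 0], "rotation": [0, 0, -6.8]}, {"slide": [0, 0, 0], "rotation": [0, 0, -6.8]}, {"slide": [0, 0, 0], "rotation": [0, 0, -6.8]}, {"slide": [0, 0, 0], "rotation": [0, 0, -6.8]}, {"slide": [0, 0, 0], "rotation": [0, 0, -6.8]}, {"slide": [0, 0, 0], "rotation": [0, 0, -6.8]}, {"slide": [0, 0, 0], "rotation": [0, 0, -6.8]}, {"slide": [0, 0, 0], "rotation": [0, 0, -6.8]}, {"slide": [0, 0, 0], "rotation": [0, 0, -6.8]}, {"slide": [0, 0, 0], "rotation": [0, 0, -6.8]}, {"slide": [0, 0, 0], "rotation": [0, 0, 0]}, {"slide": [0, 0, 0], "rotation": [0, 0, 0]}]'

```text
time: 5.62
tool_pos: [0.4771, -0.0744, 0.1568]
tool_rot: [-0.01, -0.595, 0.803, -0.009]
contact_force: [0.2, -0.2, -0.1]
gripper_width: -0.0
```

```bash
python3 -c "
from h import *
from scipy.spatial.transform import Rotation as Ro
s=state();print(np.round(s['joint_pos'],3),s['tool_pos']);M=Ro.from_quat(s['tool_rot'],scalar_first=True).as_matrix();print(M.round(4), np.degrees(np.arctan2(M[1,0],M[0,0])))
"
```

```text
[-0.294 -0.238  2.011 -0.027  1.367 -3.134] [ 0.47709547 -0.07438912  0.15679296]
[[-0.2911 -0.9567 -0.0055]
 [-0.9563  0.2911 -0.0256]
 [ 0.0261 -0.0022 -0.9997]] -106.92832281736024
```

jog_arm --increments '[{"slide": [0, 0, 0], "rotation": [0, 0, 6.9]}, {"slide": [0, 0, 0], "rotation": [0, 0, 6.9]}, {"slide": [0, 0, 0], "rotation": [0, 0, 6.9]}, {"slide": [0, 0, 0], "rotation": [0, 0, 6.9]}, {"slide": [0, 0, 0], "rotation": [0, 0, 6.9]}, {"slide": [0, 0, 0], "rotation": [0, 0, 6.9]}, {"slide": [0, 0, 0], "rotation": [0, 0, 6.9]}, {"slide": [0, 0, 0], "rotation": [0, 0, 6.9]}, {"slide": [0, 0, 0], "rotation": [0, 0, 6.9]}, {"slide": [0, 0, 0], "rotation": [0, 0, 6.9]}, {"slide": [0, 0, 0], "rotation": [0, 0, 6.9]}, {"slide": [0, 0, 0], "rotation": [0, 0, 6.9]}, {"slide": [0, 0, 0], "rotation": [0, 0, 6.9]}, {"slide": [0, 0, 0], "rotation": [0, 0, 6.9]}, {"slide": [0, 0, 0], "rotation": [0, 0, 6.9]}, {"slide": [0, 0, 0], "rotation": [0, 0, 6.9]}, {"slide": [0, 0, 0], "rotation": [0, 0, 6.9]}, {"slide": [0, 0, 0], "rotation": [0, 0, 6.9]}, {"slide": [0, 0, 0], "rotation": [0, 0, 6.9]}, {"slide": [0, 0, 0], "rotation": [0, 0, 6.9]}]'

```text
time: 7.28
tool_pos: [0.4765, -0.0758, 0.1564]
tool_rot: [0.004, 0.541, 0.841, -0.012]
contact_force: [-0.9, -0.2, 0.3]
gripper_width: -0.004
```

jog_arm --increments '[{"slide": [0, 0, 0], "rotation": [0, 0, 6.9]}, {"slide": [0, 0, 0], "rotation": [0, 0, 6.9]}, {"slide": [0, 0, 0], "rotation": [0, 0, 6.9]}, {"slide": [0, 0, 0], "rotation": [0, 0, 6.9]}, {"slide": [0, 0, 0], "rotation": [0, 0, 6.9]}, {"slide": [0, 0, 0], "rotation": [0, 0, 5]}, {"slide": [0, 0, 0], "rotation": [0, 0, 0]}, {"slide": [0, 0, 0], "rotation": [0, 0, 0]}]'

```text
time: 7.95
tool_pos: [0.4765, -0.0757, 0.1562]
tool_rot: [0.008, 0.79, 0.612, -0.01]
contact_force: [-0.1, -1.3, -0.7]
gripper_width: -0.0
```

```bash
cat > p.py <<'E'
from h import *
from scipy.spatial.transform import Rotation as Ro
np.set_printoptions(precision=4,suppress=True)
s=state();print(s["time"],np.round(s['joint_pos'],3),s['tool_pos'],s["contact_force"]);M=Ro.from_quat(s['tool_rot'],scalar_first=True).as_matrix();print(M, np.degrees(np.arctan2(M[1,0],M[0,0])))
th=np.radians(74.3)
T=np.c_[[np.cos(th),np.sin(th),0],[np.sin(th),-np.cos(th),0],[0,0,-1]]
print("rotvec deg to target",np.degrees(Ro.from_matrix(M.T@T).as_rotvec()))
print("slide to pad xy mm (tool axes after)",T.T@(np.array([.4905,-.1285,.033])-s["tool_pos"])*1000)
E
python3 p.py
```

```text
7.95 [-0.297 -0.238  2.012 -0.027  1.367 -0.039] [ 0.4765 -0.0757  0.1562] [-0.1343 -1.2776 -0.7164]
[[ 0.2495  0.9683 -0.0064]
 [ 0.968  -0.2496 -0.0255]
 [-0.0263  0.0001 -0.9997]] 75.54613645631012
rotvec deg to target [0.0232 1.5046 1.2462]
slide to pad xy mm (tool axes after) [-47.0454  27.7806 123.2273]
```

jog_arm --increments '[{"slide": [0, 0, 0], "rotation": [0, 1.5, 1.2]}, {"slide": [-12, 7, 12], "rotation": [0, 0, 0]}, {"slide": [-12, 7, 20], "rotation": [0, 0, 0]}, {"slide": [-12, 7, 20], "rotation": [0, 0, 0]}, {"slide": [-11, 7, 12], "rotation": [0, 0, 0]}, {"slide": [0, 0, 0], "rotation": [0, 0, 0]}, {"slide": [0, 0, 0], "rotation": [0, 0, 0]}, {"slide": [0, 0, 0], "rotation": [0, 0, 0]}]'

```text
time: 8.62
tool_pos: [0.4909, -0.1281, 0.0926]
tool_rot: [0.0, 0.797, 0.604, 0.0]
contact_force: [0.5, 0.0, 1.0]
gripper_width: 0.0
```

```bash
python3 p.py; python3 g.py w3
```

```text
8.6167 [-0.402 -0.102  2.006  0.     1.237 -0.128] [ 0.4909 -0.1281  0.0926] [0.4956 0.0161 1.001 ]
[[ 0.2707  0.9627  0.0007]
 [ 0.9627 -0.2707 -0.    ]
 [ 0.0002  0.0006 -1.    ]] 74.2951303253868
rotvec deg to target [ 0.0369 -0.0098 -0.0049]
slide to pad xy mm (tool axes after) [-0.5259 -0.2467 59.5749]
8.6167 [ 0.4909 -0.1281  0.0926] [0.0002 0.7971 0.6039 0.0003]
anvil_plate 0.72 [211.6, 78.6, 298.6, 238.9] ((254.55381774902344, 155.5789794921875), (88.35596466064453, 154.2063751220703), 1.2730300426483154)
riveting_jig 0.64 [181.9, 0.0, 334.2, 249.6] ((255.5, 124.0), (248.0, 155.0), 90.0)
```

View pics/w3b.png

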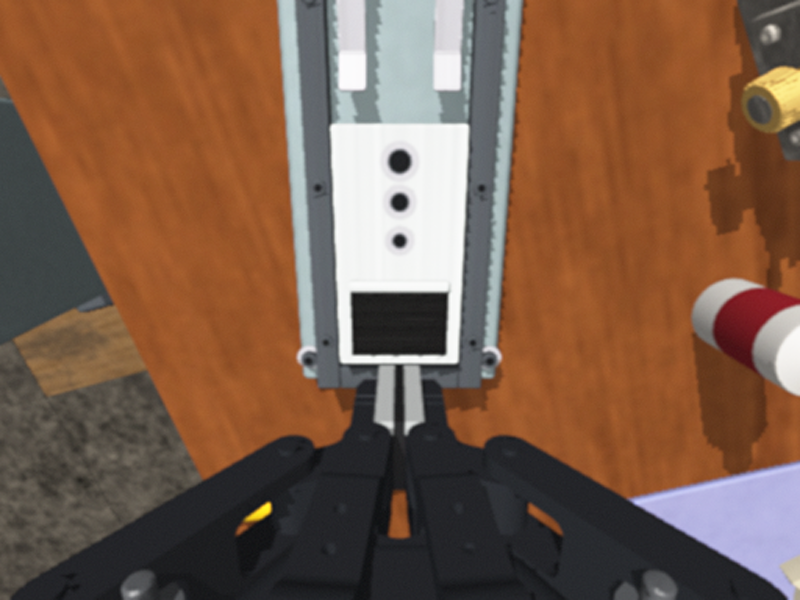

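```bash
python3 - <<'E'
from h import *
import pickle
from scipy.spatial.transform import Rotation as Ro
np.set_printoptions(precision=4,suppress=True)
f2=pickle.load(open("w2.f","rb"));f3=pickle.load(open("w3.f","rb"))
k=1.5625
for n,a,b in(("pad",[(339,298),(390,301),(388,366),(337,363)],[(352,355),(352,292),(448,292),(446,355)]),("plate",[(331,282),(509,291),(502,380),(328,375)],[(340,362),(331,124),(469,124),(459,362)])):
    A=np.array(a)/k;B=np.array(b)/k
    for i in range(4):
        print(n,*tri([ray(f2,A[i]),ray(f3,B[i])]))
    # center by averaging plane points
    for f,Q in((f2,A),(f3,B)):
        P=[]
        for u in Q:
            o,d=ray(f,u);z=.033 if n=="pad" else .032;P.append(o+d*(z-o[2])/d[2])
        P=np.array(P);print(P.mean(0),[np.linalg.norm(P[i]-P[i-1]).round(4) for i in range(4)],"rel tool",)
        if f is f3:
            s=state();M=Ro.from_quat(s['tool_rot'],scalar_first=True).as_matrix()
            print("in tool mm",((P-s["tool_pos"])@M*1000))
E
```

```text
pad [ 0.467  -0.1369  0.0337] [np.float64(0.475714561670604), np.float64(0.4757145616705821)]
pad [ 0.4763 -0.1073  0.0324] [np.float64(0.22741860528058486), np.float64(0.22741860528065305)]
pad [ 0.5188 -0.1192  0.0317] [np.float64(0.4759853052825065), np.float64(0.4759853052824944)]
pad [ 0.5102 -0.1509  0.0296] [np.float64(0.5653721252751884), np.float64(0.565372125275276)]
[ 0.4924 -0.1279  0.033 ] [np.float64(0.0433), np.float64(0.0309), np.float64(0.0435), np.float64(0.0323)] rel tool
[ 0.4933 -0.1285  0.033 ] [np.float64(0.0452), np.float64(0.0317), np.float64(0.0441), np.float64(0.0317)] rel tool
in tool mm [[-15.9342 -20.6872  59.946 ]
 [ 15.7829 -19.7055  59.9433]
 [ 15.7985  24.3641  60.0185]
 [-15.9208  24.479   60.0231]]
plate [ 0.4583 -0.141   0.0269] [np.float64(1.273023031573964), np.float64(1.273023031573923)]
plate [ 0.489  -0.0352  0.0262] [np.float64(0.4026120760714443), np.float64(0.4026120760714157)]
plate [ 0.544  -0.0507  0.0343] [np.float64(0.7023423053671479), np.float64(0.7023423053671966)]
plate [ 0.516  -0.1574  0.0302] [np.float64(0.8287966639814509), np.float64(0.8287966639814325)]
[ 0.501  -0.0955  0.032 ] [np.float64(0.0621), np.float64(0.1073), np.float64(0.0599), np.float64(0.1119)] rel tool
[ 0.5025 -0.0958  0.032 ] [np.float64(0.0578), np.float64(0.1082), np.float64(0.0569), np.float64(0.1082)] rel tool
in tool mm [[-20.1329 -26.7389  60.9363]
 [ 88.0413 -26.2242  60.9221]
 [ 88.0687  30.673   61.0192]
 [-20.1161  31.0234  61.0348]]
```

jog_arm --increments '[{"slide": [1, 1, 18], "rotation": [0, 0, 0]}, {"slide": [1, 1, 22], "rotation": [0, 0, 0]}, {"slide": [0, 0, 10], "rotation": [0, 0, 0]}, {"slide": [0, 0, 6], "rotation": [0, 0, 0]}, {"slide": [0, 0, 3], "rotation": [0, 0, 0]}, {"slide": [0, 0, 2], "rotation": [0, 0, 0]}, {"slide": [0, 0, 0], "rotation": [0, 0, 0]}]'

```text
time: 9.35
tool_pos: [0.4934, -0.1268, 0.0315]
tool_rot: [0.0, 0.797, 0.604, 0.0]
contact_force: [-1.3, 1.4, 2.0]
gripper_width: -0.001
```

jog_arm --increments '[{"slide": [0, 0, 2], "rotation": [0, 0, 0]}, {"slide": [0, 0, 1], "rotation": [0, 0, 0]}, {"slide": [0, 0, 1], "rotation": [0, 0, 0]}, {"slide": [0, 0, 0], "rotation": [0, 0, 0]}, {"slide": [0, 0, 0], "rotation": [0, 0, 0]}]'

```text
time: 9.77
tool_pos: [0.4936, -0.1269, 0.0274]
tool_rot: [0.0, 0.797, 0.604, 0.0]
contact_force: [-1.1, 0.1, 5.1]
gripper_width: 0.001
```

jog_arm --increments '[{"slide": [0, 0, 1], "rotation": [0, 0, 0]}, {"slide": [0, 0, 0], "rotation": [0, 0, 0]}, {"slide": [0, 0, 0], "rotation": [0, 0, 0]}]'

```text
time: 10.02
tool_pos: [0.4936, -0.1269, 0.027]
tool_rot: [0.0, 0.797, 0.604, 0.0]
contact_force: [-2.9, 1.7, 10.1]
gripper_width: -0.0
```

jog_arm --increments '[{"slide": [0, 0, 1], "rotation": [0, 0, 0]}, {"slide": [0, 0, 0], "rotation": [0, 0, 0]}, {"slide": [0, 0, 0], "rotation": [0, 0, 0]}]'

```text
time: 10.27
tool_pos: [0.4936, -0.1269, 0.027]
tool_rot: [-0.0, 0.797, 0.604, -0.0]
contact_force: [-6.0, 4.0, 16.1]
gripper_width: -0.002
```

jog_arm --increments '[{"slide": [0, 0, 0.5], "rotation": [0, 0, 0]}, {"slide": [2, 0, 0], "rotation": [0, 0, 0]}, {"slide": [2, 0, 0], "rotation": [0, 0, 0]}, {"slide": [2, 0, 0], "rotation": [0, 0, 0]}, {"slide": [2, 0, 0], "rotation": [0, 0, 0]}, {"slide": [2, 0, 0], "rotation": [0, 0, 0]}, {"slide": [0, 0, 0], "rotation": [0, 0, 0]}]'

```text
time: 10.85
tool_pos: [0.4959, -0.119, 0.027]
tool_rot: [0.001, 0.797, 0.604, -0.002]
contact_force: [-10.1, -3.2, 18.7]
gripper_width: -0.001
```

```bash
python3 g.py w4;python3 p.py
```

```text
10.85 [ 0.4959 -0.119   0.027 ] [ 0.001   0.797   0.604  -0.0019]
anvil_plate 0.75 [191.3, 76.7, 313.9, 284.2] ((253.99996948242188, 179.99996948242188), (123.99998474121094, 203.99996948242188), 0.0)
riveting_jig 0.69 [144.5, 0.0, 366.5, 318.4] ((252.0, 157.5), (315.0, 222.0), 90.0)
11.0 [-0.379  0.004  2.029 -0.004  1.108 -0.103] [ 0.496 -0.119  0.027] [-10.7766  -3.059   19.112 ]
[[ 0.2705  0.9627 -0.0016]
 [ 0.9627 -0.2705 -0.0036]
 [-0.0039 -0.0005 -1.    ]] 74.30804846564486
rotvec deg to target [-0.0313  0.225   0.008 ]
slide to pad xy mm (tool axes after) [-10.615   -2.6801  -6.0179]
```

View pics/w4b.png

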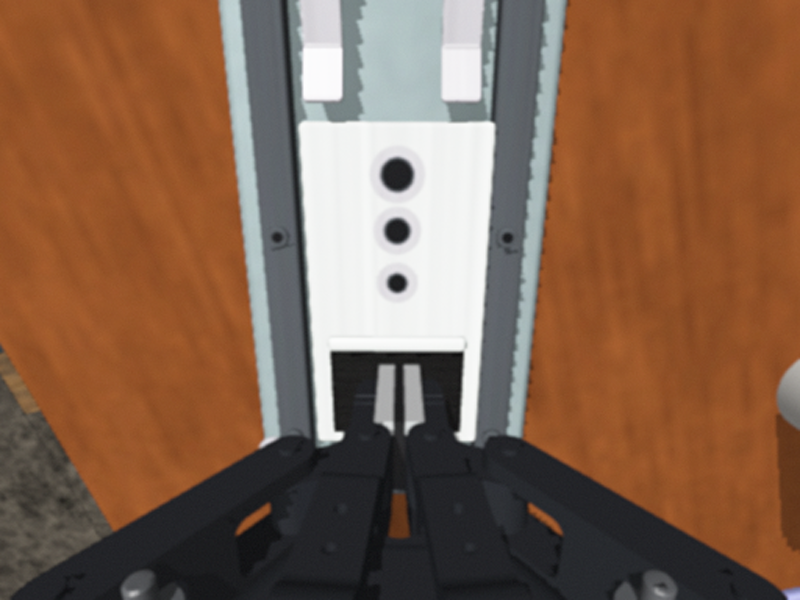

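jog_arm --increments '[{"slide": [2, -0.5, 0], "rotation": [0, 0, 0]}, {"slide": [2, -0.5, 0], "rotation": [0, 0, 0]}, {"slide": [2, -0.3, 0], "rotation": [0, 0, 0]}, {"slide": [2, 0, 0], "rotation": [0, 0, 0]}, {"slide": [2, 0, 0], "rotation": [0, 0, 0]}, {"slide": [0, 0, 0], "rotation": [0, 0, 0]}]'

```text
time: 11.5
tool_pos: [0.4987, -0.1089, 0.027]
tool_rot: [0.002, 0.797, 0.604, -0.0]
contact_force: [-5.6, -2.5, 15.2]
gripper_width: 0.003
```

jog_arm --increments '[{"slide": [2, -0.3, 0.4], "rotation": [0, 0, 0]}, {"slide": [2, -0.3, 0.4], "rotation": [0, 0, 0]}, {"slide": [2, 0, 0], "rotation": [0, 0, 0]}, {"slide": [2, 0, 0], "rotation": [0, 0, 0]}, {"slide": [2, 0, 0], "rotation": [0, 0, 0]}, {"slide": [0, 0, 0], "rotation": [0, 0, 0]}]'

```text
time: 12.0
tool_pos: [0.501, -0.1008, 0.027]
tool_rot: [0.004, 0.797, 0.604, -0.002]
contact_force: [-7.4, -7.8, 18.0]
gripper_width: -0.003
```

jog_arm --increments '[{"slide": [2, -0.3, 0.2], "rotation": [0, 0, 0]}, {"slide": [2, -0.3, 0], "rotation": [0, 0, 0]}, {"slide": [2, 0, 0], "rotation": [0, 0, 0]}, {"slide": [2, 0, 0], "rotation": [0, 0, 0]}, {"slide": [2, 0, 0], "rotation": [0, 0, 0]}, {"slide": [0, 0, 0], "rotation": [0, 0, 0]}]'

```text
time: 12.5
tool_pos: [0.5042, -0.0907, 0.027]
tool_rot: [0.004, 0.797, 0.604, -0.0]
contact_force: [-5.1, -6.7, 16.4]
gripper_width: -0.0
```

```bash
python3 g.py w5;python3 p.py
```

```text
12.5 [ 0.5042 -0.0907  0.027 ] [ 0.0041  0.797   0.604  -0.0001]
anvil_plate 0.61 [194.1, 84.2, 312.3, 288.9] ((253.5, 184.5), (201.0, 123.0), 90.0)
riveting_jig 0.65 [141.2, 0.0, 363.7, 343.7] ((250.0, 172.0), (344.0, 222.0), 90.0)
12.65 [-0.321  0.005  2.028 -0.005  1.101 -0.045] [ 0.5042 -0.0907  0.027 ] [-4.8301 -5.8855 15.3775]
[[ 0.2705  0.9627  0.0049]
 [ 0.9627 -0.2705 -0.0065]
 [-0.0049  0.0064 -1.    ]] 74.30618024591583
rotvec deg to target [0.3693 0.2826 0.0071]
slide to pad xy mm (tool axes after) [-40.1195  -2.9663  -6.0272]
```

View pics/w5b.png

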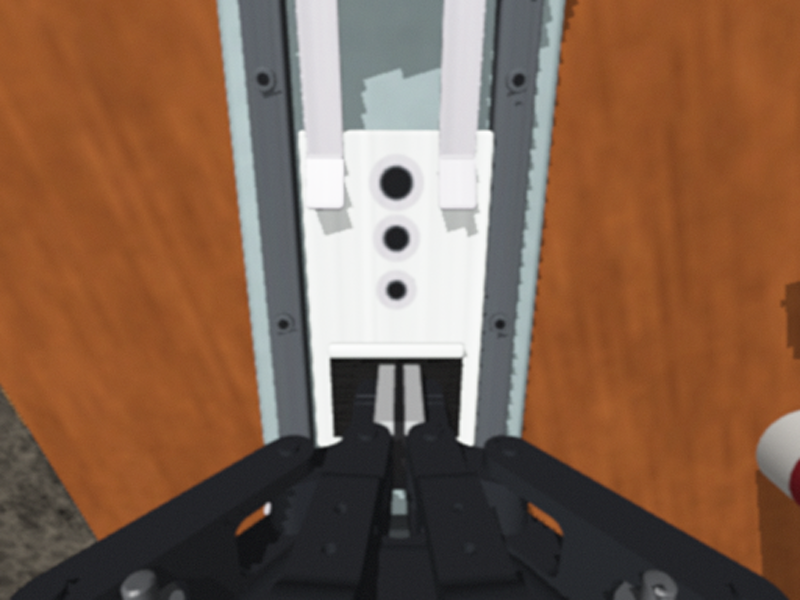

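jog_arm --increments '[{"slide": [2, -0.2, 0.3], "rotation": [0, 0, 0]}, {"slide": [2, -0.2, 0], "rotation": [0, 0, 0]}, {"slide": [2, 0, 0], "rotation": [0, 0, 0]}, {"slide": [2, 0, 0], "rotation": [0, 0, 0]}, {"slide": [2, 0, 0], "rotation": [0, 0, 0]}, {"slide": [2, 0, 0], "rotation": [0, 0, 0]}, {"slide": [0, 0, 0], "rotation": [0, 0, 0]}]'

```text
time: 13.23
tool_pos: [0.5075, -0.079, 0.027]
tool_rot: [0.004, 0.797, 0.604, 0.0]
contact_force: [-3.6, -5.8, 17.2]
gripper_width: 0.003
```

jog_arm --increments '[{"slide": [2, 0, 0.1], "rotation": [0, 0, 0]}, {"slide": [2, 0, 0], "rotation": [0, 0, 0]}, {"slide": [2, 0, 0], "rotation": [0, 0, 0]}, {"slide": [2, 0, 0], "rotation": [0, 0, 0]}, {"slide": [2, 0, 0], "rotation": [0, 0, 0]}, {"slide": [0, 0, 0], "rotation": [0, 0, 0]}]'

```text
time: 13.73
tool_pos: [0.5103, -0.0693, 0.027]
tool_rot: [0.004, 0.797, 0.604, 0.0]
contact_force: [-3.9, -6.6, 18.2]
gripper_width: 0.002
```

jog_arm --increments '[{"slide": [2, 0, 0], "rotation": [0, 0, 0]}, {"slide": [2, 0, 0], "rotation": [0, 0, 0]}, {"slide": [2, 0, 0], "rotation": [0, 0, 0]}, {"slide": [2, 0, 0], "rotation": [0, 0, 0]}, {"slide": [2, 0, 0], "rotation": [0, 0, 0]}, {"slide": [0, 0, 0], "rotation": [0, 0, 0]}]'

```text
time: 14.23
tool_pos: [0.513, -0.0596, 0.027]
tool_rot: [0.004, 0.797, 0.604, 0.0]
contact_force: [-3.0, -6.0, 17.7]
gripper_width: 0.002
```

jog_arm --increments '[{"slide": [1.5, 0, 0], "rotation": [0, 0, 0]}, {"slide": [1.5, 0, 0], "rotation": [0, 0, 0]}, {"slide": [0, 0, 0], "rotation": [0, 0, 0]}]'

```text
time: 14.48
tool_pos: [0.5138, -0.0567, 0.027]
tool_rot: [0.004, 0.797, 0.604, 0.0]
contact_force: [-3.5, -6.5, 18.1]
gripper_width: 0.0
```

```bash
python3 g.py w6;python3 p.py
```

```text
14.4833 [ 0.5138 -0.0567  0.027 ] [0.0043 0.797  0.604  0.0004]
anvil_plate 0.89 [190.7, 83.6, 316.1, 289.7] ((254.0, 184.0), (200.0, 124.0), 90.0)
riveting_jig 0.91 [139.7, 0.0, 366.4, 344.5] ((250.0, 171.5), (343.0, 226.0), 90.0)
14.6333 [-0.252  0.016  2.018 -0.005  1.101  0.025] [ 0.5138 -0.0567  0.027 ] [-4.0159 -6.0424 17.6574]
[[ 0.2706  0.9627  0.0059]
 [ 0.9627 -0.2705 -0.0061]
 [-0.0043  0.0073 -1.    ]] 74.3016688585383
rotvec deg to target [0.4205 0.2445 0.0026]
slide to pad xy mm (tool axes after) [-75.4321  -3.0266  -6.0445]
```

View pics/w6b.png

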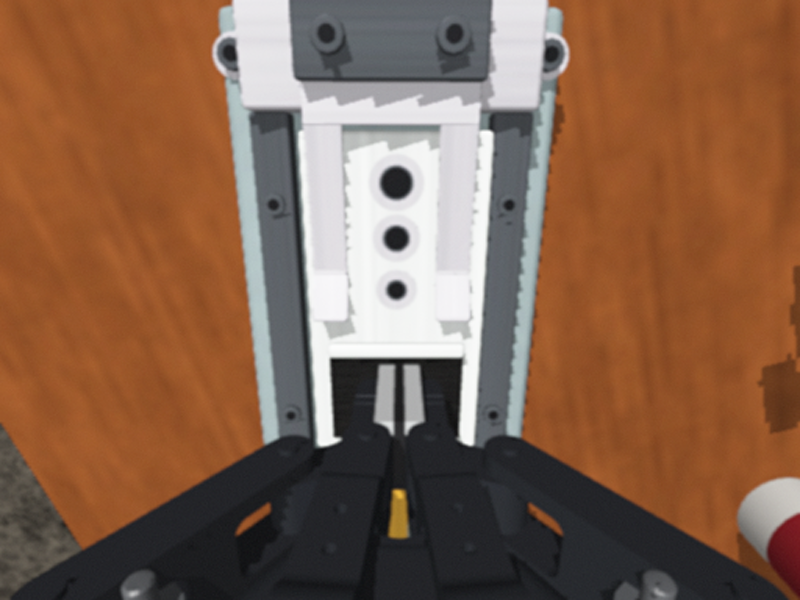

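jog_arm --increments '[{"slide": [1, 0, 0], "rotation": [0, 0, 0]}, {"slide": [1, 0, 0], "rotation": [0, 0, 0]}, {"slide": [0, 0, 0], "rotation": [0, 0, 0]}]'

```text
time: 14.88
tool_pos: [0.5144, -0.0548, 0.027]
tool_rot: [0.004, 0.797, 0.604, 0.0]
contact_force: [-4.3, -6.8, 17.8]
gripper_width: -0.003
```

jog_arm --increments '[{"slide": [1, 0, 0], "rotation": [0, 0, 0]}, {"slide": [0, 0, 0], "rotation": [0, 0, 0]}]'

```text
time: 15.05
tool_pos: [0.5146, -0.0539, 0.027]
tool_rot: [0.004, 0.797, 0.604, 0.0]
contact_force: [-3.6, -6.3, 18.0]
gripper_width: -0.003
```

jog_arm --increments '[{"slide": [1, 0, 0], "rotation": [0, 0, 0]}, {"slide": [0, 0, 0], "rotation": [0, 0, 0]}]'

```text
time: 15.22
tool_pos: [0.5149, -0.0529, 0.027]
tool_rot: [0.004, 0.797, 0.604, 0.0]
contact_force: [-4.5, -7.4, 17.6]
gripper_width: -0.003
```

jog_arm --increments '[{"slide": [1, 0, 0], "rotation": [0, 0, 0]}, {"slide": [0, 0, 0], "rotation": [0, 0, 0]}]'

```text
time: 15.38
tool_pos: [0.5152, -0.0519, 0.027]
tool_rot: [0.004, 0.797, 0.604, 0.0]
contact_force: [-4.4, -5.9, 17.2]
gripper_width: -0.003
```

jog_arm --increments '[{"slide": [1, 0, 0], "rotation": [0, 0, 0]}, {"slide": [0, 0, 0], "rotation": [0, 0, 0]}]'

```text
time: 15.55
tool_pos: [0.5153, -0.0516, 0.0269]
tool_rot: [0.005, 0.797, 0.604, -0.0]
contact_force: [-5.9, -9.1, 18.1]
gripper_width: 0.001
```

```bash
python3 g.py w7;python3 p.py
```

```text
15.55 [ 0.5153 -0.0516  0.0269] [ 0.0047  0.7969  0.6041 -0.0002]
anvil_plate 0.95 [190.4, 85.5, 315.8, 287.1] ((253.49996948242188, 184.49996948242188), (124.99998474121094, 200.99996948242188), 0.0)
riveting_jig 0.84 [141.4, 8.6, 364.4, 346.9] ((250.0, 177.5), (335.0, 224.0), 90.0)
15.7 [-0.24   0.018  2.015 -0.007  1.101  0.036] [ 0.5153 -0.0516  0.027 ] [-5.0442 -8.7529 18.0068]
[[ 0.2702  0.9628  0.0054]
 [ 0.9628 -0.2702 -0.0076]
 [-0.0058  0.0073 -1.    ]] 74.32144723661719
rotvec deg to target [0.4161 0.3343 0.0227]
slide to pad xy mm (tool axes after) [-80.7471  -3.0579  -6.0345]
```

View pics/w7b.png

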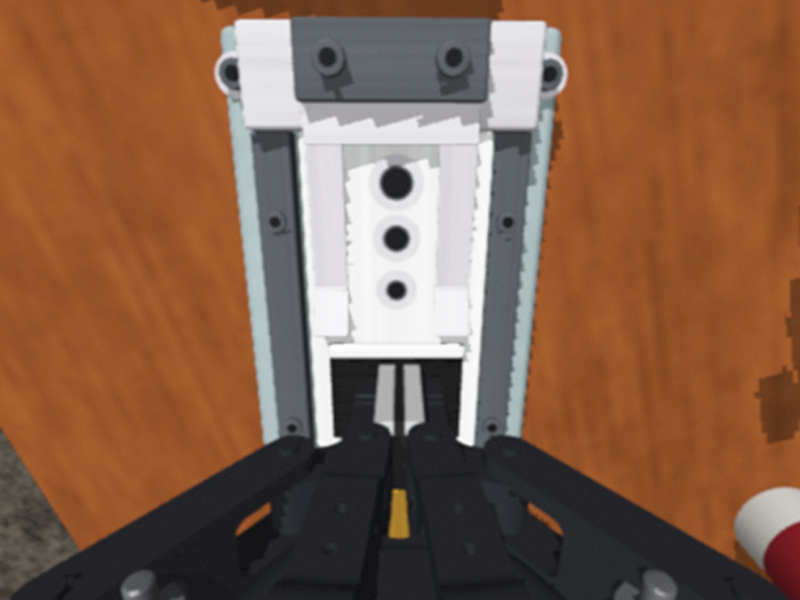

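jog_arm --increments '[{"slide": [1, 0, 0], "rotation": [0, 0, 0]}, {"slide": [0, 0, 0], "rotation": [0, 0, 0]}, {"slide": [0, 0, 0], "rotation": [0, 0, 0]}]'

```text
time: 15.95
tool_pos: [0.5153, -0.0516, 0.027]
tool_rot: [0.005, 0.797, 0.604, -0.001]
contact_force: [-6.1, -12.0, 18.2]
gripper_width: 0.002
```

jog_arm --increments '[{"slide": [0, 0, -2], "rotation": [0, 0, 0]}, {"slide": [0, 0, -3], "rotation": [0, 0, 0]}, {"slide": [0, 0, -5], "rotation": [0, 0, 0]}, {"slide": [0, 0, -15], "rotation": [0, 0, 0]}, {"slide": [0, 0, -25], "rotation": [0, 0, 0]}, {"slide": [-10, 0, -30], "rotation": [0, 0, 0]}, {"slide": [-20, 0, -30], "rotation": [0, 0, 0]}, {"slide": [-25, 0, -30], "rotation": [0, 0, 0]}, {"slide": [-25, 0, 0], "rotation": [0, 0, 0]}, {"slide": [-20, 0, 0], "rotation": [0, 0, 0]}, {"slide": [0, 0, 0], "rotation": [0, 0, 0]}, {"slide": [0, 0, 0], "rotation": [0, 0, 0]}]'

```text
time: 16.95
tool_pos: [0.4847, -0.1432, 0.1621]
tool_rot: [-0.001, 0.798, 0.603, -0.0]
contact_force: [-1.0, 0.4, 0.1]
gripper_width: 0.002
```

```bash
python3 g.py w8;python3 p.py; python3 -c "
from h import *
f=optics.grab_frame('top');cv2.imwrite('pics/c_top.png',f['frame']);cv2.imwrite('pics/c_topb.png',cv2.resize(f['frame'][140:290,150:350],(800,600),interpolation=2))"
```

```text
16.95 [ 0.4847 -0.1432  0.1621] [-0.0009  0.7977  0.603  -0.0001]
anvil_plate 0.8 [226.2, 0.0, 293.3, 108.9] ((259.5, 52.0), (104.0, 69.0), 90.0)
riveting_jig 0.82 [201.4, 0.0, 320.3, 202.7] ((258.0, 100.0), (200.0, 118.0), 90.0)
17.1 [-0.433 -0.184  1.956  0.     1.371 -0.159] [ 0.485  -0.1421  0.1619] [ 0.2051 -0.1232 -0.1202]
[[ 0.2702  0.9628 -0.0017]
 [ 0.9628 -0.2702  0.0013]
 [ 0.0007 -0.002  -1.    ]] 74.3228887153894
rotvec deg to target [-0.1137 -0.0427  0.0229]
slide to pad xy mm (tool axes after) [ 14.5872   1.5743 128.8701]
```

View pics/w8b.png

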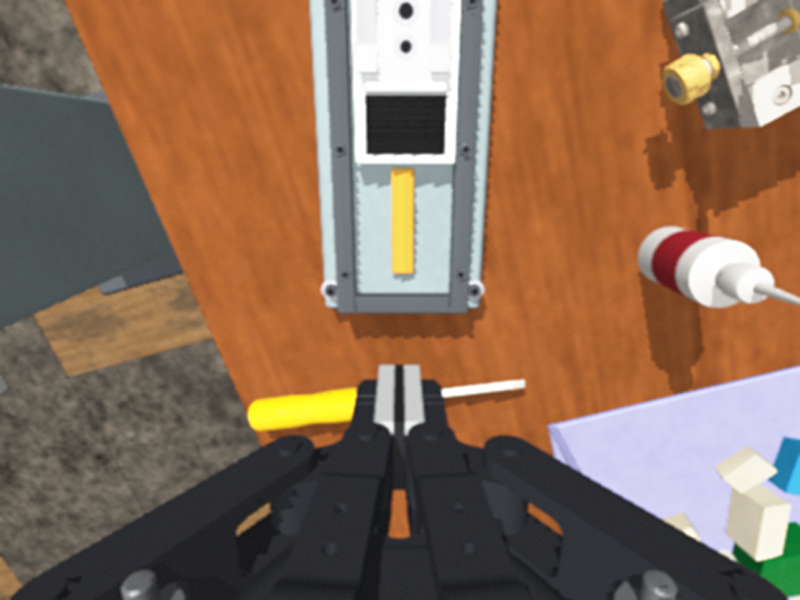

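View pics/c_topb.png

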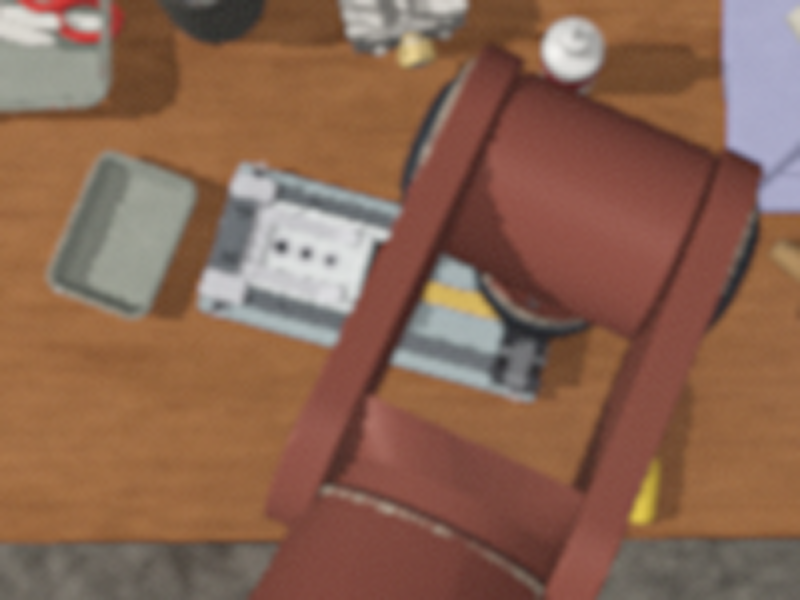

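```bash
python3 - <<'E'
from h import *
import pickle
f=pickle.load(open("w8.f","rb"));im=f["frame"]
cv2.imwrite("pics/w8z.png",cv2.resize(im[50:190,205:310],(600,800)[::1],interpolation=2)[:600])
k=1.5625;P=lambda u,z:(lambda o,d:o+d*(z-o[2])/d[2])(*ray(f,np.array(u)/k))
e=np.array([.2706,.9627,0])
t=P((404,163),.026);rear=P((402,312),.023)
for z in(.014,.020):
    a=P((402,169),z);b=P((402,274),z)
    print(z,"gap",(t-a)@e*1000,"len",(a-b)@e*1000,"width",np.linalg.norm(P((392,220),z)-P((413,220),z))*1000,"bar rear to block rear",(b-rear)@e*1000)
print("tail to rear block rear",(t-rear)@e*1000)
E
```

```text
0.014 gap 3.85780752172381 len 66.05098394802674 width 13.208381304043959 bar rear to block rear 23.105858069652566
0.02 gap 3.6072088789851744 len 64.68323865274293 width 12.934869839004547 bar rear to block rear 24.724202007674997
tail to rear block rear 93.01464953940311
```

View pics/w8z.png

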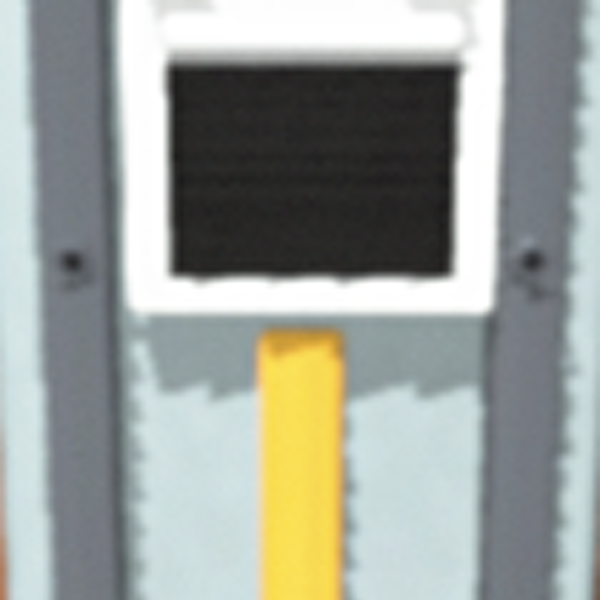

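```bash
python3 -c "
from plant import *
print(manip.job_done(), state()['time'])"
```

```text
the job is handed in; nothing more can be done
the job is handed in; nothing more can be done
```

The plate is home: I pressed it flat with the shut fingertips at about 15–19 N, slid it along the channel under the leaf spring to the stop, then lifted the hand clear. I handed the job in at about 17 s; no verdict is reported.

**At the stop:** the last 1 mm of push moved nothing, and the force against the feed rose from about 7 N to 13 N.

**Last wrist picture:**
- The plate is in line in the channel, with the spring arms on it.
- The brass lifter bar is clear of the tail. The plate's shadow falls much shorter on the bar than on the floor, so the bar is up.
- The gap from bar to tail measured 3.6 mm against the 2.5 mm given. That is within pixel and calibration error, or at most about 1 mm of back-off, inside the 3 mm limit.

**What did not go to plan:**
- The first call was refused over its format.
- My first 90° turn ran the last joint up to its range limit (-3.134 of -3.14 rad) and moved the tool about 25 mm. I turned the other way and corrected the tilt before touching the plate.
- The network's pad position in the first wrist view was about 25 pixels off, so I measured the pad from its corners in two views instead.
- Up to 10 N of side force built up while pressing and sliding. I reduced it by shifting sideways as I went.

**Bystanders:** the tray looks unmoved, and I saw no sign that the screwdriver or oil can had been touched. The arm hid part of the final top view. The hammer was barely in it, so I did not check it separately.

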